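Lock the saw jig's hidden stop bar with its locking pin

ROBOT

A 7-joint arm with a two-finger parallel gripper is mounted at the origin on the work surface. World frame = base frame: x ahead of the robot, y to its left, z up, the work surface at z = 0. Lengths are in m, angles in rad, forces in N, time in s.
With the tool pointing down it reaches from about 0.425 to 0.875 m from the base axis. Payload 4.7 kg.
Tool frame: the origin (TCP) lies where the fingers leave the gripper's body, on its centre line; the fingertips stand 70 mm ahead of it and the grasp point (between the pads) lies 51 mm ahead of it; z points along the fingers, y is the line along which they close (so a half turn about z gives the same grasp; the last joint's range is limited). The gripper opens to 87 mm and grips with 3 to 60 N. Pads are 19 mm wide; open, the fingers measure 117 mm over their backs; the gripper's body (75 mm by 190 mm) begins 51 mm behind the grasp point.
Start: joints at [-1.252, 0.321, -0.07, 1.45, 0.023, 1.371, -0.057], TCP at [0.195, 0.62, 0.292] pointing down, gripper open.
Joint ranges: [-2.86, 2.86], [-0.3, 2.09], [-1.38, 1.24], [0.06, 2.45], [-1.56, 4.7], [0.09, 2.05], [-2.69, 2.69]. Speed limits (rad/s): [2.57, 2.57, 3.14, 3.14, 3.14, 3.14, 3.14].

INTERFACE

Orientations are given as a rotation vector (axis times angle).
In Python, from bench import get_state, get_image, get_calibration, close_job gives the robot as it stands.
- The arm moves only by the tool send_rows, never from a script. Its argument "rows" is a list of rows, each an object of numbers: "hand": the finger opening in mm, from 0 to 87; "x", "y", "z": the shift along the world's x, y, z in mm; "roll": the turn about the world's z in degrees. A call has 1 to 10 rows; each row shifts and turns the commanded pose from where the row before left it; what a row does not reach is not made up. A row lasts 1/10 s, in which the tool goes at most 50 mm and 8.59 degrees, less where a joint would pass 70% of its speed; a pose out of reach is approached as far as the arm can. A call is refused whole if a number of a shift passes 50 or a number of a turn 8.59, either way. A call with a gripper value outside its range is refused whole. The fingers move at their own pace and stop on an object; "force" is the grip in N (left out, the last holds). Time passes only in rows, so rows that do not move let the fingers close. It gives the time, the measured TCP pose, the force, the opening and the grip force at its end, in the units of the state.
- get_state(): the state, without advancing time (a new reading comes with each control period).
- get_image(name): name is "side" or "top" or "wrist"; returns the picture (400x640x3 uint8, blue, green, red); there is no depth.
- get_calibration(name): a dict with "mtx" (3x3 intrinsics, pixels), "D" ([k1, k2, p1, p2, k3] as OpenCV has them; the pictures are not rectified), "world_from_camera" (4x4, takes a point from camera to world coordinates). Camera axes: x right, y down, z forward; pixel columns grow to the right and rows downward; lengths in m; the calibration is good to about 2 mm. A picture is of the moment at which its call begins: read the wrist's pose just before it. get_calibration takes no time and is no camera call; for the wrist camera it gives the pose at the moment of the call.
- close_job(): hands the job in; it is judged then, once.
The state is a dict: "time": time; "joint_positions": joint angles; "qd": joint speeds; "joint_torque": joint torques, N m; "position": TCP position; "tool_rot": TCP orientation; "ft_force": force on the tool from outside, world axes, zero at the start; "torque": the same for the moment, N m; "grip_width": opening from 0.0 (shut) to 1.0 (fully open); "grip_force": force on a finger pad.
Only numpy, scipy, OpenCV 4.12 (cv2) and the standard library are available. Lean on these libraries where they do the work, as an engineer would, in place of code of your own. Each camera call takes 0.05 s, during which the arm holds its last target. There are 200 camera calls.

TASK

Pull the steel locking pin out of its wooden parking block, put its tip down through the slot in the jig's cover plate and feel gently along the stop bar below until it drops into the hidden hole, then seat it fully home so that its collar lies flat on the cover, and let go. Be gentle: never push the pin against the jig with 50 N or more, and leave the other things on the bench where they are.

Things in the scene. Friction and masses are not known exactly. Their poses are not given: they have to be found in the camera images.
- pin: Loose steel locking pin, 0.1 to 0.21 kg, 85 mm long. Origin: centre of the tip face; z from tip to grip. Round shank 10 mm diameter, 44 long, last 5 mm tapering to 6 at the tip; then a round collar 26 diameter, 5 thick (44 to 49 mm from the tip); then a paddle grip. Starts upright in the parking block, collar on its top, tip 16 mm above the bench.
- grip (a point): Centre of the pin's flat paddle grip, 67 mm above the tip. Paddle: 36 mm high (49 to 85 mm above the tip), 26 wide along the pin's x, 14 thick along the pin's y; pinch it across the 14.
- park: Wooden parking block, 70 x 70 x 60 mm high, fixed to the bench. Origin under its centre, z up. A vertical hole 12 mm diameter, 52 deep, in the middle of its top holds the pin at the start.
- jig: Aluminium stop jig fixed to the bench: closed box 70 (x) x 210 (y) x 56 mm high on a dark base plate 110 x 220 x 6. Origin under its centre, z up. Its top is a cover plate with one long slot; a black stop bar lies below. Pin home: tip 12 mm above the origin, collar flat on the cover. Pin tip still on the bar: tip 24 mm up, collar 12 mm clear of the cover.
- slot (a point): Centre of the slot, on the top face of the jig's cover plate (56 mm above the bench). The plate is 6 mm thick; the slot is 13 mm wide along x and 82 mm long along y (-41 to +41 mm).
- bar_top (a point): Middle of the slot's length on the stop bar's flat top, 24 mm above the bench; NOT the hole. The clamped bar runs along y and stays put under 100 N. Its one vertical hole (12 mm diameter, 1.5 chamfer, 18 deep) lies on the slot's centreline (x = 0) at an unknown y from -28 to +28 mm, new each time; black in black under the plate, it must be felt for.
- screwdriver: loose screwdriver, 190 long, lying among the task's things; bystander (mm); origin under its centre, z up.
- tape: loose grey tape-measure case, 70 x 40 x 60; bystander (mm); origin under its centre, z up.
- tile: loose white ceramic tile, 100 x 100 x 9; bystander (mm); origin under its centre, z up.
- wrench: loose steel wrench, 170 long; bystander (mm); origin under its centre, z up.
- jar: loose clear screw jar, 60 diameter, 85 high; bystander (mm); origin under its centre, z up.
- tin: loose flat dark blade tin, 75 x 110 x 22; bystander (mm); origin under its centre, z up.
- offcut: loose plywood offcut, 160 x 50 x 18; bystander (mm); origin under its centre, z up.
Mind the look-alikes: they are no part of the job. Several things have the shape of the pin; the one meant has the colours described above. Several things have the shape of the jig; the one meant has the colours described above.

How it is judged:
By the outcome, as a careful person would: the job done as asked, in the order asked, and still so for the second after the job is handed in, with the robot touching nothing.
It also fails if it takes over 67 s, if anything falls off the work surface, if the arm or the gripper's body presses on something with over 40 N, if the wrist force passes 120 N, or if a joint passes its speed limit or range.

## Working session

There is one attempt and no reset: what is moved stays moved. The work goes in short steps, Python scripts to look and compute and a tool call to move; the robot and the scene stay as the last step left them, time stands still between calls to the robot, and variables do not carry over. Pictures are saved under pics/ and viewed, at most 10 in all, crops included, and the job is handed in when it is done.

Besides the shell and the picture viewer there is one more tool, called after "Call:" by a JSON object that holds its "name" and its "arguments", one argument or row to a line. send_rows: Moves the arm, as the interface text tells. Its arguments: {"type":"object","properties":{"rows":{"type":"array","items":{"type":"object","properties":{"hand":{"type":"number"},"x":{"type":"number"},"y":{"type":"number"},"z":{"type":"number"},"roll":{"type":"number"}}}},"force":{"type":"number"}},"required":["rows"]}

```bash
mkdir -p pics
python3 - <<'E'
from bench import *
import cv2
for n in("top","side"):
    im=get_image(n); cv2.imwrite(f"pics/{n}0.png",im)
    c=get_calibration(n); print(n,c)
s=get_state();print(s)
E
```

```text
top {'mtx': array([[515.02548031,   0.        , 319.48930715],
       [  0.        , 515.02548031, 190.32348006],
       [  0.        ,   0.        ,   1.        ]]), 'D': array([-0.04234715,  0.        ,  0.        ,  0.        ,  0.        ]), 'world_from_camera': array([[-0.05813304, -0.97715945,  0.20440148,  0.18343318],
       [-0.99830482,  0.05748281, -0.00912238,  0.03153644],
       [-0.00283555, -0.2045853 , -0.97884463,  1.71892753],
       [ 0.        ,  0.        ,  0.        ,  1.        ]])}
side {'mtx': array([[415.32057021,   0.        , 316.50680933],
       [  0.        , 415.32057021, 197.29620308],
       [  0.        ,   0.        ,   1.        ]]), 'D': array([0.01201055, 0.        , 0.        , 0.        , 0.        ]), 'world_from_camera': array([[-0.97683987, -0.15098748,  0.15161346,  0.38275604],
       [-0.21395971,  0.69674039, -0.68467078,  0.75730975],
       [-0.0022585 , -0.70125289, -0.71290903,  0.86071948],
       [ 0.        ,  0.        ,  0.        ,  1.        ]])}
{'time': 0.1, 'joint_positions': array([-1.25187468,  0.32176626, -0.0700744 ,  1.45157329,  0.02263108,
        1.37083719, -0.05690934]), 'qd': array([ 1.12868546e-03, -2.83882476e-03,  1.23415555e-05, -2.18324479e-03,
       -9.11624893e-04, -9.90441821e-04, -4.19615355e-04]), 'joint_torque': array([-4.10605535e-04, -4.92569733e+01, -4.05978234e-01, -3.13399029e+01,
       -6.42551528e-02,  3.94391001e-02,  6.41459042e-05]), 'position': array([0.19501718, 0.61964166, 0.29124925]), 'tool_rot': array([-4.76915261e-01, -3.10503545e+00,  2.81460275e-03]), 'ft_force': array([ 0.51393699, -0.5451159 ,  0.7412125 ]), 'torque': array([-0.036295  , -0.07947188, -0.01738033]), 'grip_force': 0.0, 'grip_width': 1.0016859415218713}
```

View pics/top0.png

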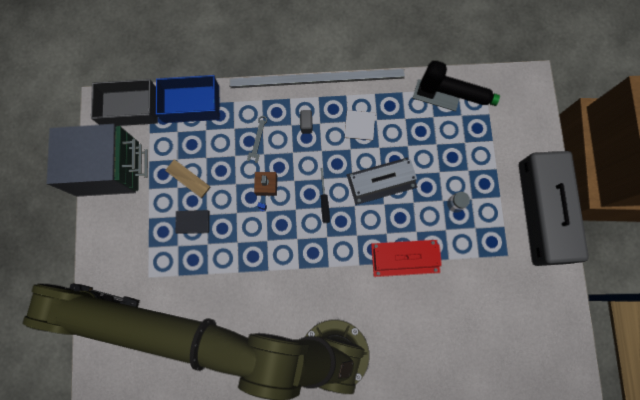

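View pics/side0.png

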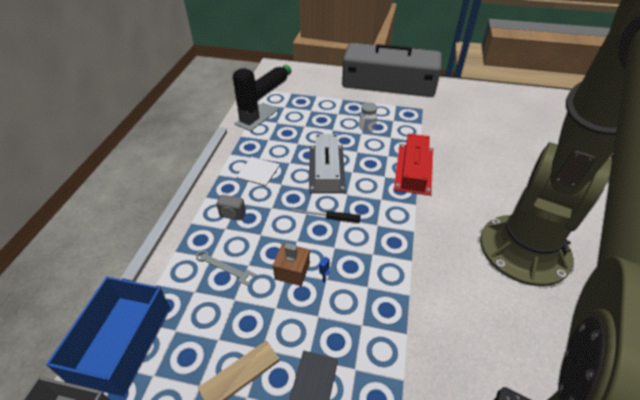

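Top view: the aluminium jig is near (383,180) and the wooden block with the pin near (265,183). A blue look-alike pin is at (263,204) and a red look-alike jig at (407,257). I'll enlarge both targets.

```bash
cat > h.py <<'E'
import numpy as np,cv2
from bench import *
def proj(n,P,c=None):
    c=c or get_calibration(n);T=np.linalg.inv(c['world_from_camera'])
    r=cv2.Rodrigues(T[:3,:3])[0]
    return cv2.projectPoints(np.array(P,float).reshape(-1,3),r,T[:3,3],c['mtx'],c['D'])[0][:,0]
def ray(n,uv,z,c=None):
    c=c or get_calibration(n);W=c['world_from_camera']
    p=cv2.undistortPoints(np.array(uv,float).reshape(-1,1,2),c['mtx'],c['D'])[:,0]
    d=np.c_[p,np.ones(len(p))]@W[:3,:3].T;o=W[:3,3]
    return o+d*((z-o[2])/d[:,2])[:,None]
E
python3 - <<'E'
from h import *
im=cv2.imread("pics/top0.png")
a=cv2.resize(im[150:215,340:425],None,fx=9,fy=9,interpolation=cv2.INTER_CUBIC)[:590]
cv2.imwrite("pics/jig.png",a)
s=cv2.imread("pics/side0.png")
b=np.hstack([cv2.resize(im[165:215,240:290],(400,400),interpolation=cv2.INTER_CUBIC),cv2.resize(s[230:290,265:340],(500,400),interpolation=cv2.INTER_CUBIC)[:, :400]])
cv2.imwrite("pics/park.png",b)
print(ray("top",[[383,180],[265,178]],.056))
E
```

```text
[[ 0.55321289 -0.19607319  0.056     ]
 [ 0.58300174  0.19408782  0.056     ]]
```

View pics/jig.png

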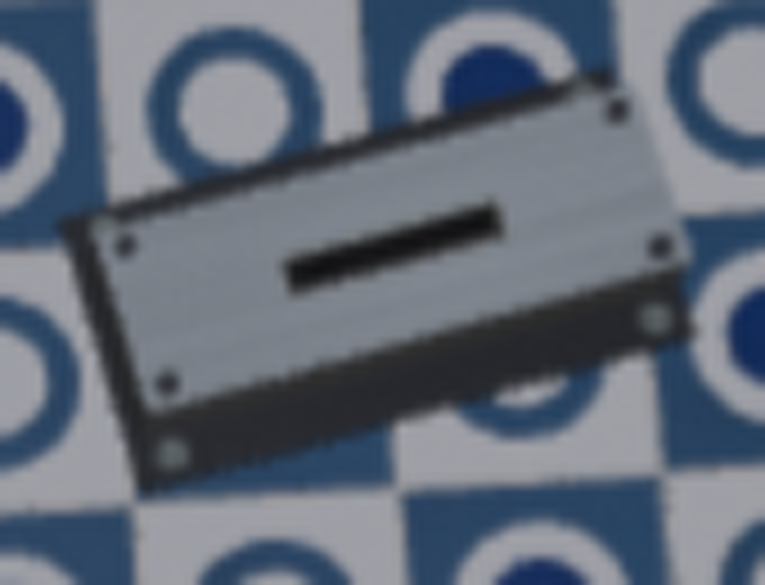

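View pics/park.png

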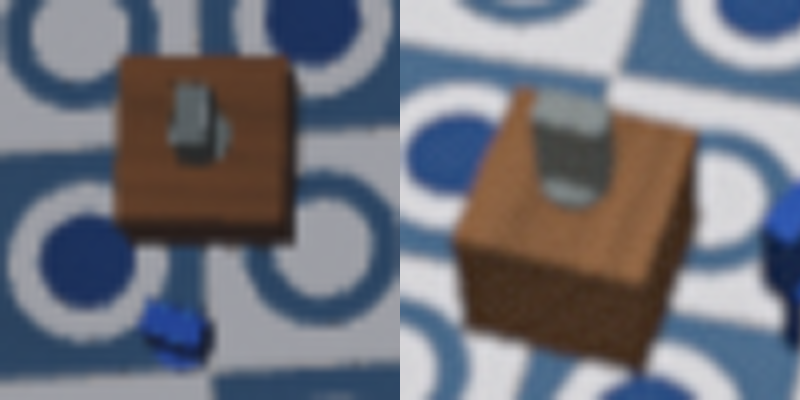

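The cover's screws and slot are clear (slot centre at crop (394,248), which is px (383.7,177.6)). The pin's paddle is thin across the image columns, about world y. Next I'll work out the poses.

Run:
```python
from h import *
J=lambda p:np.array(p)/9+[340-.5+.5/9,150-.5+.5/9]
K=lambda p:np.array(p)/8+[240-.5,165-.5]
s=ray("top",J([[125,245],[618,110],[660,247],[167,384]]),.056);print(s,s.mean(0))
d=s[0]-s[1];e=s[3]-s[2];print(np.degrees(np.arctan2(d[1],d[0])),np.degrees(np.arctan2(e[1],e[0])))
q=ray("top",J([[287,277],[500,221]]),.056);print(q,q.mean(0),np.linalg.norm(q[0]-q[1]))
b=ray("top",K([[120,58],[293,60],[287,220],[115,216]]),.06);print(b,b.mean(0))
for i in range(4):
    d=b[(i+1)%4]-b[i];print(np.linalg.norm(d),np.degrees(np.arctan2(d[1],d[0])))
p=ray("top",K([[177,85],[212,83],[214,130],[178,134]]),.101);print(p,p.mean(0))
p=ray("top",K([[165,315]]),.085);print("blue",p)
st=get_state();W=get_calibration("wrist")['world_from_camera'];print(W,st['position'])
```

```text
[[ 0.56989347 -0.09906211  0.056     ]
 [ 0.61052491 -0.2855069   0.056     ]
 [ 0.55758404 -0.29609822  0.056     ]
 [ 0.51682544 -0.11067331  0.056     ]] [ 0.56370697 -0.19783513  0.056     ]
102.29410283639204 102.39713979017328
[[ 0.55432822 -0.15773446  0.056     ]
 [ 0.57086261 -0.23796075  0.056     ]] [ 0.56259542 -0.1978476   0.056     ] 0.0819124175939557
[[0.60539447 0.22776424 0.06      ]
 [0.60029022 0.1560719  0.06      ]
 [0.53274696 0.161302   0.06      ]
 [0.5385852  0.23197479 0.06      ]] [0.56925421 0.19427823 0.06      ]
0.07187381496830282 -94.07239178405351
0.0677454439479108 175.57223112136222
0.07091352309360845 85.27754846042822
0.06694181159896005 -3.606203396908823
[[0.58237155 0.20024668 0.101     ]
 [0.58236525 0.18608226 0.101     ]
 [0.56285018 0.18599129 0.101     ]
 [0.56205397 0.20055327 0.101     ]] [0.57241024 0.19321838 0.101     ]
blue [[0.49128517 0.21010473 0.085     ]]
[[ 0.29953742  0.91662052  0.26473411  0.12254331]
 [ 0.95408282 -0.28724659 -0.08494333  0.64133413]
 [-0.00181683  0.27802197 -0.960573    0.38340064]
 [ 0.          0.          0.          1.        ]] [0.19501718 0.61964166 0.29124925]
```

Call:
{"name": "send_rows", "arguments": {
  "rows": [
    {"x": 20,"y": -20,"roll": 1.7},
    {"x": 31,"y": -36,"roll": 1.7},
    {"x": 31,"y": -36,"roll": 1.7},
    {"x": 31,"y": -36,"roll": 1.7},
    {"x": 31,"y": -36,"roll": 1.7},
    {"x": 31,"y": -36,"roll": 1.7},
    {"x": 31,"y": -36,"roll": 1.7},
    {"x": 31,"y": -36,"roll": 1.7},
    {"x": 31,"y": -36,"roll": 1.7},
    {"x": 31,"y": -36,"roll": 1.7}
  ]
}}

```text
schema error: expected keys hand, x, y, z, roll
```

Call:
{"name": "send_rows", "arguments": {
  "rows": [
    {"x": 31,"y": -36},
    {"x": 25,"y": -26},
    {"x": 10,"y": -10},
    {"x": 10,"y": -10,"z": -20},
    {"z": -20},
    {"z": 0},
    {"z": 0}
  ]
}}

```text
schema error: expected keys hand, x, y, z, roll
```

Run:
```python
from h import *
import pickle
s=get_state();c=get_calibration("wrist");im=get_image("wrist")
pickle.dump((s,c),open("w1.pkl","wb"));cv2.imwrite("pics/w1.png",im)
print(s['time'],s['position'],s['tool_rot'],s['ft_force'])
```

```text
0.1 [0.19501718 0.61964166 0.29124925] [-4.76915261e-01 -3.10503545e+00  2.81460275e-03] [ 0.51393699 -0.5451159   0.7412125 ]
```

View pics/w1.png

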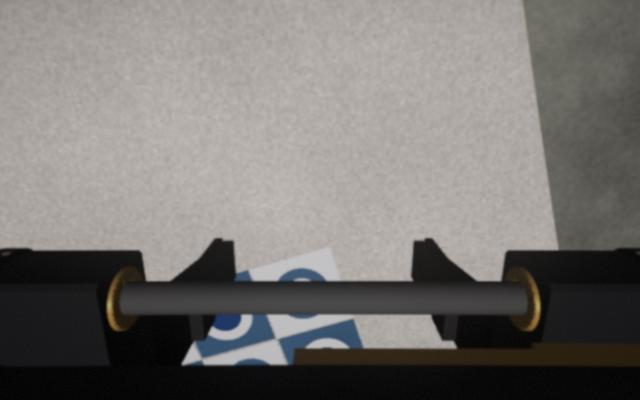

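The first move was refused because every key is required, so nothing moved. The wrist picture only shows the empty table and the fingers.

Call:
{"name": "send_rows", "arguments": {
  "rows": [
    {"hand": 87,"x": 20,"y": -20,"z": 0,"roll": 1.7},
    {"hand": 87,"x": 31,"y": -36,"z": 0,"roll": 1.7},
    {"hand": 87,"x": 31,"y": -36,"z": 0,"roll": 1.7},
    {"hand": 87,"x": 31,"y": -36,"z": 0,"roll": 1.7},
    {"hand": 87,"x": 31,"y": -36,"z": 0,"roll": 1.7},
    {"hand": 87,"x": 31,"y": -36,"z": 0,"roll": 1.7},
    {"hand": 87,"x": 31,"y": -36,"z": 0,"roll": 1.7},
    {"hand": 87,"x": 31,"y": -36,"z": 0,"roll": 1.7},
    {"hand": 87,"x": 31,"y": -36,"z": 0,"roll": 1.7},
    {"hand": 87,"x": 31,"y": -36,"z": 0,"roll": 1.7}
  ]
}}

```text
time: 1.15
position: [0.4949, 0.2744, 0.2922]
tool_rot: [0.01, 3.142, 0.0]
ft_force: [0.9, 0.3, -0.3]
grip_width: 1.0
grip_force: 0.0
```

Call:
{"name": "send_rows", "arguments": {
  "rows": [
    {"hand": 87,"x": 31,"y": -36,"z": 0,"roll": 0},
    {"hand": 87,"x": 25,"y": -26,"z": 0,"roll": 0},
    {"hand": 87,"x": 12,"y": -12,"z": 0,"roll": 0},
    {"hand": 87,"x": 8,"y": -8,"z": 0,"roll": 0},
    {"hand": 87,"x": 0,"y": 0,"z": 0,"roll": 0},
    {"hand": 87,"x": 0,"y": 0,"z": 0,"roll": 0},
    {"hand": 87,"x": 0,"y": 0,"z": 0,"roll": 0}
  ]
}}

```text
time: 1.85
position: [0.5691, 0.1959, 0.2922]
tool_rot: [-0.008, -3.141, -0.001]
ft_force: [0.2, -0.3, -0.2]
grip_width: 0.998
grip_force: 0.0
```

Run:
```python
from h import *
import pickle
s=get_state();c=get_calibration("wrist");im=get_image("wrist")
pickle.dump((s,c),open("w1.pkl","wb"));cv2.imwrite("pics/w1.png",im)
print(s['time'],s['position'],s['tool_rot'],s['ft_force'])
cv2.imwrite("pics/w1c.png",cv2.resize(im[100:300,190:450],None,fx=3,fy=3,interpolation=cv2.INTER_CUBIC))
```

```text
1.85 [0.5691264  0.19587257 0.29219432] [-8.27384085e-03 -3.14099214e+00 -1.23478262e-03] [ 0.20139242 -0.3336928  -0.19661419]
```

View pics/w1c.png

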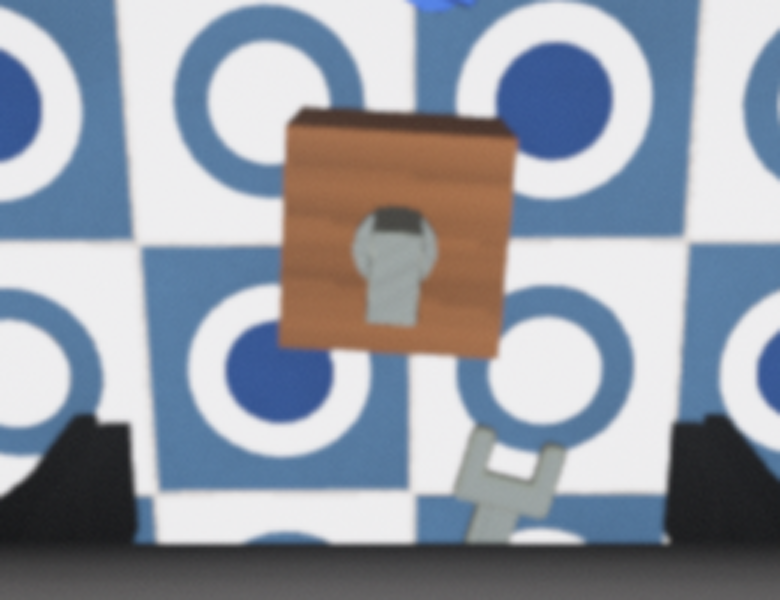

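The wrist picture shows the block centrally with the collar at crop x 352–437. The paddle top corners are near (371,231), (424,233), (416,327) and (367,323).

Run:
```python
from h import *
import pickle
s,c=pickle.load(open("w1.pkl","rb"))
K=lambda p:np.array(p)/3+[190-.33,100-.33]
p=ray("w",K([[371,231],[424,233],[416,327],[367,323]]),.101,c);print(p,p.mean(0))
for i in range(4):
    d=p[(i+1)%4]-p[i];print(np.linalg.norm(d),np.degrees(np.arctan2(d[1],d[0])))
b=ray("w",K([[290,124],[517,140],[498,358],[280,347]]),.06,c);print(b,b.mean(0))
for i in range(4):
    d=b[(i+1)%4]-b[i];print(np.linalg.norm(d),np.degrees(np.arctan2(d[1],d[0])))
print(ray("w",K([[352,248],[437,250]]),.065,c), ray("w",K([[440,0]]),.085,c))
R=cv2.Rodrigues(s['tool_rot'])[0];print(R)
```

```text
[[0.55442979 0.18683101 0.101     ]
 [0.55504662 0.20102683 0.101     ]
 [0.58141354 0.19886265 0.101     ]
 [0.58019679 0.18541478 0.101     ]] [0.56777168 0.19303382 0.101     ]
0.014209215229233733 87.51196781087668
0.026455584791529214 -4.6922949536039775
0.013502802102244279 -95.16996855515022
0.025805893939596855 176.8540112195021
[[0.53063163 0.1619397  0.06      ]
 [0.5357134  0.22972479 0.06      ]
 [0.60460293 0.2254447  0.06      ]
 [0.60058435 0.1564484  0.06      ]] [0.56788308 0.1933894  0.06      ]
0.0679753088075305 85.71261772512314
0.06902235997084037 -3.555197794243164
0.06911322971493597 -93.33333970947061
0.07016792053583465 175.51147997711792
[[0.56744403 0.17999113 0.065     ]
 [0.5681931  0.20576685 0.065     ]] [[0.49515813 0.20555413 0.085     ]]
[[-9.99985949e-01  5.26849157e-03 -5.87296822e-04]
 [ 5.26802818e-03  9.99985814e-01  7.87784157e-04]
 [ 5.91438924e-04  7.84679191e-04 -9.99999517e-01]]
```

Call:
{"name": "send_rows", "arguments": {
  "force": 40,
  "rows": [
    {"hand": 60,"x": -1,"y": -2.5,"z": -30,"roll": -3.7},
    {"hand": 50,"x": 0,"y": 0,"z": -40,"roll": 0},
    {"hand": 50,"x": 0,"y": 0,"z": -40,"roll": 0},
    {"hand": 50,"x": 0,"y": 0,"z": -25,"roll": 0},
    {"hand": 50,"x": 0,"y": 0,"z": -12,"roll": 0},
    {"hand": 40,"x": 0,"y": 0,"z": -7,"roll": 0},
    {"hand": 40,"x": 0,"y": 0,"z": 0,"roll": 0}
  ]
}}

```text
time: 2.6
position: [0.5691, 0.192, 0.1385]
tool_rot: [0.113, 3.139, 0.0]
ft_force: [0.9, -0.5, 0.1]
grip_width: 0.497
grip_force: 0.0
```

Call:
{"name": "send_rows", "arguments": {
  "rows": [
    {"hand": 20,"x": 0,"y": 0,"z": 0,"roll": 0},
    {"hand": 10,"x": 0,"y": 0,"z": 0,"roll": 0},
    {"hand": 10,"x": 0,"y": 0,"z": 0,"roll": 0},
    {"hand": 10,"x": 0,"y": 0,"z": 0,"roll": 0},
    {"hand": 10,"x": 0,"y": 0,"z": 0,"roll": 0}
  ]
}}

```text
time: 3.1
position: [0.5695, 0.1927, 0.1391]
tool_rot: [0.113, 3.138, 0.003]
ft_force: [0.3, 2.5, 1.6]
grip_width: 0.154
grip_force: 40.0
```

Call:
{"name": "send_rows", "arguments": {
  "rows": [
    {"hand": 10,"x": 0,"y": 0,"z": 3,"roll": 0},
    {"hand": 10,"x": 0,"y": 0,"z": 8,"roll": 0},
    {"hand": 10,"x": 0,"y": 0,"z": 14,"roll": 0},
    {"hand": 10,"x": 0,"y": 0,"z": 20,"roll": 0},
    {"hand": 10,"x": 0,"y": 0,"z": 25,"roll": 0},
    {"hand": 10,"x": 0,"y": 0,"z": 30,"roll": 0},
    {"hand": 10,"x": 0,"y": 0,"z": 20,"roll": 0},
    {"hand": 10,"x": 0,"y": 0,"z": 10,"roll": 0}
  ]
}}

```text
time: 3.9
position: [0.5696, 0.1909, 0.2703]
tool_rot: [0.115, 3.137, 0.0]
ft_force: [1.1, 0.2, -0.8]
grip_width: 0.159
grip_force: 40.0
```

Call:
{"name": "send_rows", "arguments": {
  "rows": [
    {"hand": 10,"x": -1,"y": -20,"z": 0,"roll": 2},
    {"hand": 10,"x": -1,"y": -30,"z": 0,"roll": 2},
    {"hand": 10,"x": -1,"y": -40,"z": 0,"roll": 2},
    {"hand": 10,"x": -2,"y": -40,"z": 0,"roll": 2},
    {"hand": 10,"x": -2,"y": -40,"z": 0,"roll": 2},
    {"hand": 10,"x": -2,"y": -40,"z": 0,"roll": 2},
    {"hand": 10,"x": -2,"y": -40,"z": 0,"roll": 2},
    {"hand": 10,"x": -1,"y": -40,"z": 0,"roll": 2.4},
    {"hand": 10,"x": -1,"y": -30,"z": 0,"roll": 0},
    {"hand": 10,"x": -1,"y": -20,"z": 0,"roll": 0}
  ]
}}

```text
time: 4.9
position: [0.5536, -0.1521, 0.2674]
tool_rot: [0.328, -3.122, 0.002]
ft_force: [0.2, -0.2, -0.6]
grip_width: 0.158
grip_force: 40.0
```

Call:
{"name": "send_rows", "arguments": {
  "rows": [
    {"hand": 10,"x": 0,"y": -12,"z": 0,"roll": 0},
    {"hand": 10,"x": 0,"y": -8,"z": -10,"roll": 0},
    {"hand": 10,"x": 0,"y": 0,"z": -20,"roll": 0},
    {"hand": 10,"x": 0,"y": 0,"z": -15,"roll": 0},
    {"hand": 10,"x": 0,"y": 0,"z": 0,"roll": 0},
    {"hand": 10,"x": 0,"y": 0,"z": 0,"roll": 0},
    {"hand": 10,"x": 0,"y": 0,"z": 0,"roll": 0}
  ]
}}

```text
time: 5.6
position: [0.5557, -0.1681, 0.224]
tool_rot: [-0.336, 3.122, -0.0]
ft_force: [-1.5, 0.1, -0.9]
grip_width: 0.157
grip_force: 40.0
```

Run:
```python
from h import *
import pickle
s=get_state();c=get_calibration("wrist");im=get_image("wrist")
pickle.dump((s,c),open("w2.pkl","wb"));cv2.imwrite("pics/w2.png",im)
print(s['time'],s['position'],s['tool_rot'],s['ft_force'],s['grip_width'])
cv2.imwrite("pics/w2c.png",cv2.resize(im[110:310,190:450],None,fx=3,fy=3,interpolation=cv2.INTER_CUBIC))
```

```text
5.6 [ 0.55566846 -0.16809323  0.22399487] [-3.36124802e-01  3.12233355e+00 -3.16225984e-04] [-1.50178648  0.11575224 -0.88673259] 0.15733427902639532
```

View pics/w2c.png

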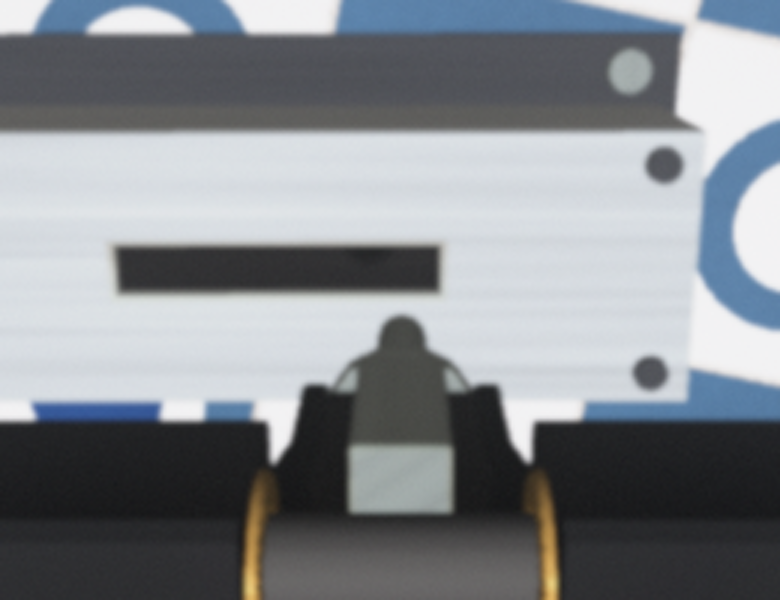

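The wrist picture shows the slot with corners at crop (113,245), (440,245), (440,293) and (119,293). The pin hangs straight and its shank tip is near (402,318).

Run:
```python
from h import *
import pickle
s,c=pickle.load(open("w2.pkl","rb"))
off=[190-.33,110-.33]
K=lambda p:np.array(p)/3+off
q=ray("w",K([[114,246],[440,246],[439,293],[120,293]]),.056,c);print(q,q.mean(0))
for i in range(4):
    d=q[(i+1)%4]-q[i];print(np.linalg.norm(d),np.degrees(np.arctan2(d[1],d[0])))
p=s['position'];R=cv2.Rodrigues(s['tool_rot'])[0];print(R)
a=np.linspace(0,2*np.pi,24,endpoint=False)
def circ(z,r,tz): return [p+R@[r*np.cos(t),r*np.sin(t),tz] for t in a]
for nm,r,h in(("tip",.003,0),("sh",.005,.005),("collar",.013,.044),("pad",.0,.085)):
    u=(proj("w",circ(0,r,.122-h),c)-off)*3;print(nm,u.min(0),u.max(0))
```

```text
[[ 0.56310451 -0.24079971  0.056     ]
 [ 0.54579409 -0.16161827  0.056     ]
 [ 0.55777833 -0.15913074  0.056     ]
 [ 0.57492215 -0.23760126  0.056     ]] [ 0.56039977 -0.1997875   0.056     ]
0.08105153297021431 102.33181979736335
0.012239686221158225 11.726217078208023
0.08032144177916398 -77.67597618795796
0.012242820402127862 -164.85569399687074
[[-9.77086977e-01 -2.12836832e-01  1.23354029e-03]
 [-2.12837077e-01  9.77087700e-01 -6.97645644e-05]
 [-1.19042858e-03 -3.30709157e-04 -9.99999237e-01]]
tip [392.59014763 326.72676   ] [421.1487256  353.68153427]
sh [382.69243601 325.39026545] [431.3203881  371.18754053]
collar [332.25447505 355.33948609] [484.38728023 495.65802914]
pad [410.43507394 553.058483  ] [410.43507394 553.058483  ]
```

Call:
{"name": "send_rows", "arguments": {
  "rows": [
    {"hand": 10,"x": -0.4,"y": 0,"z": -15,"roll": 0},
    {"hand": 10,"x": 0,"y": 0,"z": -15,"roll": 0},
    {"hand": 10,"x": 0,"y": 0,"z": -8,"roll": 0},
    {"hand": 10,"x": 0,"y": 0,"z": -3,"roll": 0},
    {"hand": 10,"x": 0,"y": 0,"z": -2,"roll": 0},
    {"hand": 10,"x": 0,"y": 0,"z": -2,"roll": 0},
    {"hand": 10,"x": 0,"y": 0,"z": -1,"roll": 0},
    {"hand": 10,"x": 0,"y": 0,"z": 0,"roll": 0}
  ]
}}

```text
time: 6.45
position: [0.5548, -0.1685, 0.1775]
tool_rot: [-0.335, 3.123, 0.0]
ft_force: [0.4, -0.4, -1.3]
grip_width: 0.156
grip_force: 40.0
```

```bash
python3 -c "
from bench import *
s=get_state();print(s['position'],s['ft_force'])"
```

```text
[ 0.55481826 -0.16847544  0.17747465] [ 0.42347824 -0.4262618  -1.29713511]
```

Call:
{"name": "send_rows", "arguments": {
  "rows": [
    {"hand": 10,"x": 0,"y": 0,"z": -1,"roll": 0},
    {"hand": 10,"x": 0,"y": 0,"z": -1,"roll": 0},
    {"hand": 10,"x": 0,"y": 0,"z": -1,"roll": 0},
    {"hand": 10,"x": 0,"y": 0,"z": 0,"roll": 0}
  ]
}}

```text
time: 6.85
position: [0.5546, -0.1684, 0.1741]
tool_rot: [0.335, -3.124, -0.0]
ft_force: [-0.1, -0.5, -0.5]
grip_width: 0.158
grip_force: 40.0
```

Call:
{"name": "send_rows", "arguments": {
  "rows": [
    {"hand": 10,"x": 0,"y": 0,"z": -1,"roll": 0},
    {"hand": 10,"x": 0,"y": 0,"z": -1,"roll": 0},
    {"hand": 10,"x": 0,"y": 0,"z": -1,"roll": 0},
    {"hand": 10,"x": 0,"y": 0,"z": 0,"roll": 0}
  ]
}}

```text
time: 7.25
position: [0.5546, -0.1684, 0.1711]
tool_rot: [0.335, -3.124, -0.0]
ft_force: [0.4, 0.3, -1.3]
grip_width: 0.159
grip_force: 40.0
```

Tip is inside the slot without contact. Continuing down toward the bar (expected contact at TCP z ≈ 0.146).

Call:
{"name": "send_rows", "arguments": {
  "rows": [
    {"hand": 10,"x": 0,"y": 0,"z": -3,"roll": 0},
    {"hand": 10,"x": 0,"y": 0,"z": -3,"roll": 0},
    {"hand": 10,"x": 0,"y": 0,"z": -3,"roll": 0},
    {"hand": 10,"x": 0,"y": 0,"z": -3,"roll": 0},
    {"hand": 10,"x": 0,"y": 0,"z": -2,"roll": 0},
    {"hand": 10,"x": 0,"y": 0,"z": -2,"roll": 0},
    {"hand": 10,"x": 0,"y": 0,"z": -2,"roll": 0},
    {"hand": 10,"x": 0,"y": 0,"z": 0,"roll": 0}
  ]
}}

```text
time: 8.05
position: [0.5546, -0.1684, 0.153]
tool_rot: [0.335, -3.123, -0.0]
ft_force: [0.5, -0.5, -1.4]
grip_width: 0.158
grip_force: 40.0
```

Call:
{"name": "send_rows", "arguments": {
  "rows": [
    {"hand": 10,"x": 0,"y": 0,"z": -1,"roll": 0},
    {"hand": 10,"x": 0,"y": 0,"z": -1,"roll": 0},
    {"hand": 10,"x": 0,"y": 0,"z": -1,"roll": 0},
    {"hand": 10,"x": 0,"y": 0,"z": -1,"roll": 0},
    {"hand": 10,"x": 0,"y": 0,"z": 0,"roll": 0}
  ]
}}

```text
time: 8.55
position: [0.5546, -0.1684, 0.1491]
tool_rot: [0.335, -3.123, -0.0]
ft_force: [0.2, -0.9, -0.9]
grip_width: 0.16
grip_force: 40.0
```

Call:
{"name": "send_rows", "arguments": {
  "rows": [
    {"hand": 10,"x": 0,"y": 0,"z": -1,"roll": 0},
    {"hand": 10,"x": 0,"y": 0,"z": -0.5,"roll": 0},
    {"hand": 10,"x": 0,"y": 0,"z": -0.5,"roll": 0},
    {"hand": 10,"x": 0,"y": 0,"z": 0,"roll": 0}
  ]
}}

```text
time: 8.95
position: [0.5546, -0.1684, 0.1472]
tool_rot: [0.335, -3.124, -0.0]
ft_force: [0.9, -1.2, -1.2]
grip_width: 0.158
grip_force: 40.0
```

Call:
{"name": "send_rows", "arguments": {
  "rows": [
    {"hand": 10,"x": 0,"y": 0,"z": -0.5,"roll": 0},
    {"hand": 10,"x": 0,"y": 0,"z": -0.5,"roll": 0},
    {"hand": 10,"x": 0,"y": 0,"z": 0,"roll": 0}
  ]
}}

```text
time: 9.25
position: [0.5549, -0.1685, 0.1469]
tool_rot: [-0.335, 3.123, 0.0]
ft_force: [-0.4, -0.2, 4.9]
grip_width: 0.154
grip_force: 40.0
```

Call:
{"name": "send_rows", "arguments": {
  "rows": [
    {"hand": 10,"x": 0,"y": 0,"z": -0.3,"roll": 0},
    {"hand": 10,"x": 0.32,"y": -1.47,"z": 0,"roll": 0},
    {"hand": 10,"x": 0.32,"y": -1.47,"z": 0,"roll": 0},
    {"hand": 10,"x": 0,"y": 0,"z": 0,"roll": 0}
  ]
}}

```text
time: 9.65
position: [0.5553, -0.1694, 0.1468]
tool_rot: [0.336, -3.123, -0.006]
ft_force: [-2.9, 3.7, 9.2]
grip_width: 0.154
grip_force: 40.0
```

Call:
{"name": "send_rows", "arguments": {
  "rows": [
    {"hand": 10,"x": 0.32,"y": -1.47,"z": 0,"roll": 0},
    {"hand": 10,"x": 0.32,"y": -1.47,"z": 0,"roll": 0},
    {"hand": 10,"x": 0,"y": 0,"z": 0,"roll": 0}
  ]
}}

```text
time: 9.95
position: [0.5565, -0.1725, 0.1467]
tool_rot: [-0.336, 3.123, 0.005]
ft_force: [-1.4, 3.1, 6.6]
grip_width: 0.159
grip_force: 40.0
```

Call:
{"name": "send_rows", "arguments": {
  "rows": [
    {"hand": 10,"x": 0.32,"y": -1.47,"z": 0,"roll": 0},
    {"hand": 10,"x": 0.32,"y": -1.47,"z": 0,"roll": 0},
    {"hand": 10,"x": 0,"y": 0,"z": 0,"roll": 0}
  ]
}}

```text
time: 10.25
position: [0.5565, -0.1778, 0.1456]
tool_rot: [0.334, -3.124, 0.001]
ft_force: [-0.0, -0.1, -0.2]
grip_width: 0.159
grip_force: 40.0
```

Call:
{"name": "send_rows", "arguments": {
  "rows": [
    {"hand": 10,"x": 0.32,"y": -1.47,"z": 0,"roll": 0},
    {"hand": 10,"x": 0.32,"y": -1.47,"z": 0,"roll": 0},
    {"hand": 10,"x": 0,"y": 0,"z": 0,"roll": 0}
  ]
}}

```text
time: 10.55
position: [0.5571, -0.1801, 0.1457]
tool_rot: [0.334, -3.123, -0.001]
ft_force: [0.4, 1.0, -1.8]
grip_width: 0.155
grip_force: 40.0
```

Fz vanished and z dropped by about 1.1 mm, so the hole is here. Next I'll probe downward gently.

Call:
{"name": "send_rows", "arguments": {
  "rows": [
    {"hand": 10,"x": 0,"y": 0,"z": -0.5,"roll": 0},
    {"hand": 10,"x": 0,"y": 0,"z": -0.5,"roll": 0},
    {"hand": 10,"x": 0,"y": 0,"z": 0,"roll": 0}
  ]
}}

```text
time: 10.85
position: [0.5574, -0.18, 0.1451]
tool_rot: [-0.335, 3.123, 0.001]
ft_force: [1.4, 1.6, 0.3]
grip_width: 0.157
grip_force: 40.0
```

```bash
python3 -c "
from bench import *
s=get_state();print(s['position'],s['ft_force'])"
```

```text
[ 0.55735144 -0.18000266  0.14508571] [1.39754039 1.55178673 0.26736828]
```

Call:
{"name": "send_rows", "arguments": {
  "rows": [
    {"hand": 10,"x": -0.5,"y": 1.2,"z": 0,"roll": 0},
    {"hand": 10,"x": -0.3,"y": 1.2,"z": 0,"roll": 0},
    {"hand": 10,"x": 0,"y": 0,"z": -0.5,"roll": 0},
    {"hand": 10,"x": 0,"y": 0,"z": -0.5,"roll": 0},
    {"hand": 10,"x": 0,"y": 0,"z": 0,"roll": 0}
  ]
}}

```text
time: 11.35
position: [0.5565, -0.178, 0.144]
tool_rot: [-0.335, 3.123, -0.0]
ft_force: [1.0, -0.6, -1.0]
grip_width: 0.156
grip_force: 40.0
```

Call:
{"name": "send_rows", "arguments": {
  "rows": [
    {"hand": 10,"x": 0,"y": 0,"z": -0.5,"roll": 0},
    {"hand": 10,"x": 0,"y": 0,"z": -0.5,"roll": 0},
    {"hand": 10,"x": 0,"y": 0,"z": 0,"roll": 0}
  ]
}}

```text
time: 11.65
position: [0.5565, -0.1778, 0.143]
tool_rot: [-0.335, 3.124, 0.0]
ft_force: [0.8, 0.0, -0.5]
grip_width: 0.154
grip_force: 40.0
```

Call:
{"name": "send_rows", "arguments": {
  "rows": [
    {"hand": 10,"x": 0,"y": 0,"z": -0.7,"roll": 0},
    {"hand": 10,"x": 0,"y": 0,"z": -0.7,"roll": 0},
    {"hand": 10,"x": 0,"y": 0,"z": -0.7,"roll": 0},
    {"hand": 10,"x": 0,"y": 0,"z": 0,"roll": 0}
  ]
}}

```text
time: 12.05
position: [0.5567, -0.1776, 0.1409]
tool_rot: [-0.335, 3.123, 0.0]
ft_force: [1.3, 0.4, -0.4]
grip_width: 0.16
grip_force: 40.0
```

Call:
{"name": "send_rows", "arguments": {
  "rows": [
    {"hand": 10,"x": 0,"y": 0,"z": -0.7,"roll": 0},
    {"hand": 10,"x": 0,"y": 0,"z": -0.7,"roll": 0},
    {"hand": 10,"x": 0,"y": 0,"z": 0,"roll": 0}
  ]
}}

```text
time: 12.35
position: [0.5567, -0.1776, 0.1395]
tool_rot: [-0.335, 3.123, 0.0]
ft_force: [2.3, 0.3, 0.1]
grip_width: 0.16
grip_force: 40.0
```

Call:
{"name": "send_rows", "arguments": {
  "rows": [
    {"hand": 10,"x": 0.5,"y": 0.1,"z": 0,"roll": 0},
    {"hand": 10,"x": 0,"y": 0,"z": -0.7,"roll": 0},
    {"hand": 10,"x": 0,"y": 0,"z": -0.7,"roll": 0},
    {"hand": 10,"x": 0,"y": 0,"z": -0.7,"roll": 0},
    {"hand": 10,"x": 0,"y": 0,"z": 0,"roll": 0}
  ]
}}

```text
time: 12.85
position: [0.5569, -0.1777, 0.1373]
tool_rot: [0.335, -3.124, -0.0]
ft_force: [1.6, 1.2, -0.6]
grip_width: 0.159
grip_force: 40.0
```

Call:
{"name": "send_rows", "arguments": {
  "rows": [
    {"hand": 10,"x": 0,"y": 0,"z": -0.7,"roll": 0},
    {"hand": 10,"x": 0,"y": 0,"z": -0.7,"roll": 0},
    {"hand": 10,"x": 0,"y": 0,"z": 0,"roll": 0}
  ]
}}

```text
time: 13.15
position: [0.5569, -0.1777, 0.1359]
tool_rot: [-0.335, 3.124, 0.0]
ft_force: [2.6, 1.2, -0.8]
grip_width: 0.155
grip_force: 40.0
```

Call:
{"name": "send_rows", "arguments": {
  "rows": [
    {"hand": 10,"x": 0.4,"y": 0.2,"z": 0,"roll": 0},
    {"hand": 10,"x": 0,"y": 0,"z": -0.5,"roll": 0},
    {"hand": 10,"x": 0,"y": 0,"z": -0.5,"roll": 0},
    {"hand": 10,"x": 0,"y": 0,"z": -0.4,"roll": 0},
    {"hand": 10,"x": 0,"y": 0,"z": 0,"roll": 0}
  ]
}}

```text
time: 13.65
position: [0.5571, -0.1777, 0.1351]
tool_rot: [0.335, -3.123, -0.0]
ft_force: [-1.9, 1.6, 5.4]
grip_width: 0.158
grip_force: 40.0
```

Call:
{"name": "send_rows", "arguments": {
  "rows": [
    {"hand": 10,"x": 0,"y": 0,"z": -0.4,"roll": 0},
    {"hand": 10,"x": 0,"y": 0,"z": 0,"roll": 0},
    {"hand": 10,"x": 0,"y": 0,"z": 0,"roll": 0}
  ]
}}

```text
time: 13.95
position: [0.5571, -0.1777, 0.135]
tool_rot: [0.335, -3.123, -0.001]
ft_force: [-3.2, 1.7, 7.7]
grip_width: 0.156
grip_force: 40.0
```

Contact at z = 0.1350, which is 11.8 mm below the bar contact, so the collar is on the cover. I'll press a little more firmly.

Call:
{"name": "send_rows", "arguments": {
  "rows": [
    {"hand": 10,"x": 0,"y": 0,"z": -0.5,"roll": 0},
    {"hand": 10,"x": 0,"y": 0,"z": -0.5,"roll": 0},
    {"hand": 10,"x": 0,"y": 0,"z": 0,"roll": 0}
  ]
}}

```text
time: 14.25
position: [0.5572, -0.1777, 0.135]
tool_rot: [0.335, -3.124, -0.001]
ft_force: [-4.2, 2.8, 13.1]
grip_width: 0.16
grip_force: 40.0
```

Call:
{"name": "send_rows", "arguments": {
  "rows": [
    {"hand": 10,"x": 0,"y": 0,"z": 0.6,"roll": 0},
    {"hand": 10,"x": 0,"y": 0,"z": 0.6,"roll": 0},
    {"hand": 20,"x": 0,"y": 0,"z": 0.4,"roll": 0},
    {"hand": 35,"x": 0,"y": 0,"z": 0,"roll": 0},
    {"hand": 35,"x": 0,"y": 0,"z": 0,"roll": 0},
    {"hand": 35,"x": 0,"y": 0,"z": 0,"roll": 0}
  ]
}}

```text
time: 14.85
position: [0.5572, -0.1776, 0.1344]
tool_rot: [0.335, -3.123, 0.0]
ft_force: [0.4, -1.0, 0.2]
grip_width: 0.374
grip_force: 0.0
```

Call:
{"name": "send_rows", "arguments": {
  "rows": [
    {"hand": 40,"x": 0,"y": 0,"z": 5,"roll": 0},
    {"hand": 40,"x": 0,"y": 0,"z": 15,"roll": 0},
    {"hand": 40,"x": 0,"y": 0,"z": 30,"roll": 0},
    {"hand": 60,"x": 0,"y": 0,"z": 40,"roll": 0},
    {"hand": 60,"x": 0,"y": 0,"z": 40,"roll": 0},
    {"hand": 60,"x": 0,"y": 0,"z": 20,"roll": 0},
    {"hand": 60,"x": 0,"y": 0,"z": 0,"roll": 0}
  ]
}}

```text
time: 15.55
position: [0.559, -0.1785, 0.2901]
tool_rot: [-0.333, 3.115, -0.003]
ft_force: [0.9, 0.3, 0.1]
grip_width: 0.667
grip_force: 0.0
```

Run:
```python
from h import *
im=get_image("wrist");s=get_state();c=get_calibration("wrist")
print(s['time'],s['position'],s['ft_force'])
cv2.imwrite("pics/w3c.png",cv2.resize(im[110:310,190:450],None,fx=3,fy=3,interpolation=cv2.INTER_CUBIC))
a=np.linspace(0,2*np.pi,24,endpoint=False);o=np.array([.5557,-.1788,0])
for z in(.061,.073):
    u=(proj("w",[o+[.013*np.cos(t),.013*np.sin(t),z] for t in a],c)-[190-.33,110-.33])*3;print(z,u.min(0),u.max(0))
```

```text
15.6 [ 0.55812054 -0.17797612  0.28748758] [-0.44099927 -1.73605125 -0.45173477]
0.061 [362.14388933 170.35994672] [448.1091696  254.23405483]
0.073 [360.68091421 178.2622561 ] [449.78918776 264.98329318]
```

View pics/w3c.png

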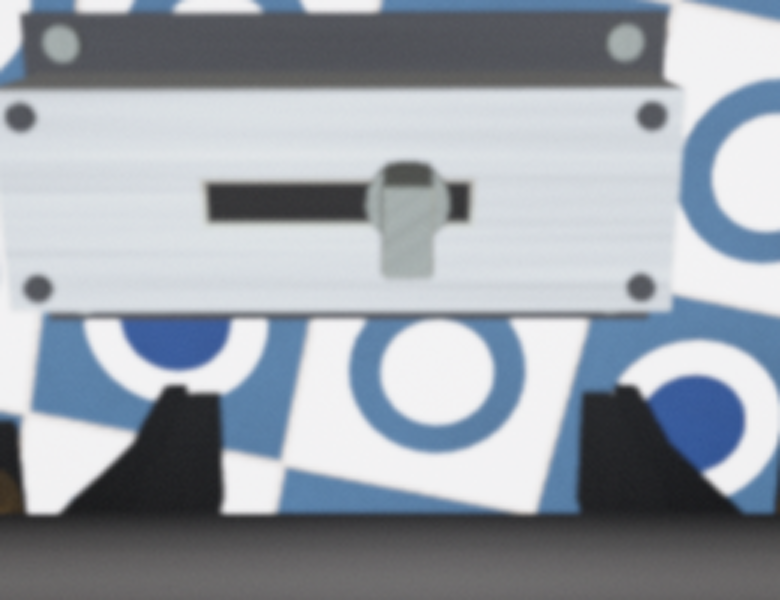

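The collar (crop x 365–451, 86 px wide) lies flat across the slot at (407,203), which fits a collar top at 61 mm. The pin is upright and the gripper is clear.

```bash
python3 -c "
from bench import *
print(close_job())"
```

```text
the job is handed in; nothing more can be done
None
```

The pin is seated in the hidden hole with its collar flat on the cover and released; the highest push I read was about 13 N, and the job was handed in at about 15.6 s.

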